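Turn the radio's circuit board over in its rotating holder

TASK

The radio's circuit board is clamped component side up in the rotating board holder on the bench. Turn it over in the holder by pushing on it with the fingers, so that its solder side faces up and the board lies level, ready for soldering, and then move clear. Push only: do not pinch the board between the fingers, do not lift or shove the holder, and leave everything else on the bench where it is.

Things in the scene. Friction and masses are not known exactly. Their poses are not given: they have to be found in the camera images.
- holder: Rotating board holder, loose on rubber pads, 1.1 to 1.4 kg; over 6 N sideways may shift it. Origin: centre of underside; z up, y along the board's turning axis. Grey feet (130 mm along x, 26 along y) at y = +-112 mm, joined by two 9 mm rods along y at x = +-32, 16 mm up. On each foot an aluminium upright (26 along x, 12 along y) with a round pivot head, top 151 mm up. Nothing between rods and board.
- turn_axis (a point): Fixed on the holder: the middle of the board's turning axis, 135 mm above the bench over the holder's origin; the axis is level, along the holder's y. The board can turn either way, half a turn and more. A friction brake (0.06 N m, so about 2 N at 30 mm from the axis) keeps it at whatever angle it is left.
- component_side: Component side of the board (tan, with cans, capacitors, heat sink). Board 160 mm along y (turning axis), 110 along x, 3 thick: long edges 55 mm from the axis. Origin: board centre on the axis; z out of this side (at the start up, within 0.45 rad), y as the holder's y. Parts up to 22 mm high, within 30 mm of the axis; 25 mm next to each long edge is bare. Clips 22 mm wide hold the middles of the short edges.
- solder_side: The same board's other face: flat, dull green with small solder dots, bare everywhere. Origin: same point (board centre on the axis, mid-thickness); z points out of the solder side: down at the start, up when the job is done; x as the component side's x.
- solder_reel: Bystander: reel of solder wire standing on its flange, 57 mm across, 43 high, near one end of the holder. Origin: centre of its underside.
- capacitor: Bystander: black can capacitor standing upright, 35 mm across, 49 high, near the other end of the holder. Origin: centre of its underside.
- pump: Bystander: desoldering pump lying along its own y, about 190 mm long, 19 high, on the far side of the holder. Origin: underside, near the middle.
- screw_tray: Bystander: small open steel tray with screws, 65 x 100 x 18 mm, on the near side of the holder. Origin: centre of its underside.
- radio_shell: Bystander: emptied cream plastic front half of a portable radio, open side up, 150 x 240 x 48 mm, with a folded handle, left of the holder. Origin: centre of its underside.
- loudspeaker: Bystander: loose round loudspeaker, cone up, 100 mm across, 48 high, right of the holder. Origin: centre of its underside.
- screwdriver: Bystander: screwdriver lying along its own x, 200 mm long, right of the holder. Origin: on its underside.

How it is judged:
By the outcome, as a careful person would: the job done as asked, in the order asked, and still so for the second after the job is handed in, with the robot touching nothing.
It also fails if it takes over 48 s, if anything falls off the work surface, if the arm or the gripper's body presses on something with over 40 N, if the wrist force passes 120 N, or if a joint passes its speed limit or range.

ROBOT

A 7-joint arm with a two-finger parallel gripper is mounted at the origin on the work surface. World frame = base frame: x ahead of the robot, y to its left, z up, the work surface at z = 0. Lengths are in mm, angles in rad, forces in N, time in s.
With the tool pointing down it reaches from about 400 to 900 mm from the base axis. Payload 5.5 kg.
Tool frame: the origin (TCP) lies between the finger pads; the fingertips stand 22 mm ahead of it and the grasp point (between the pads) lies 3 mm ahead of it (arm.tip_extent is the distance from the TCP to the fingertips, in mm); z points along the fingers, y is the line along which they close (so a half turn about z gives the same grasp; the last joint's range is limited). The gripper opens to 92 mm and grips with 3 to 60 N. Pads are 19 mm wide; open, the fingers measure 130 mm over their backs; the gripper's body (75 mm by 190 mm) begins 47 mm behind the grasp point.
Start: joints at [1.555, 0.501, -0.427, 1.55, 0.221, 1.138, -0.21], TCP at [178.916, -624.891, 214.229] pointing down, gripper open.
Joint ranges: [-2.88, 2.88], [-0.31, 2.03], [-1.54, 1.56], [0.2, 2.42], [-1.41, 4.55], [0.19, 2.02], [-2.57, 2.57]. Speed limits (rad/s): [2.57, 2.57, 3.14, 3.14, 3.14, 3.14, 3.14].

INTERFACE

Orientations are given as a unit quaternion [w, x, y, z].
In Python, from station import arm gives the robot as it stands.
- The arm moves only by the tool servo_tool, never from a script. Its arguments are lists of equal length, an entry for each row: "dp": the shift along the tool's x, y, z in m, a list of three; "rot": the turn, a rotation vector about the tool's x, y, z in degrees, a list of three; "grip": the closure in counts, from 0 (fully open) to 255 (shut). In form: {"dp": [[tx, ty, tz], ...], "rot": [[wx, wy, wz], ...], "grip": [grip, ...]}. A call has 1 to 8 rows; each row is the pose to reach, as a shift and turn from the pose commanded when the call began, along the tool's axes at that moment; what a row does not reach only later rows make up. A row lasts 1/12 s, in which the tool goes at most 41.7 mm and 7.16 degrees, less where a joint would pass 70% of its speed; a pose out of reach is approached as far as the arm can. A call with a gripper value outside its range is refused whole. The fingers move at their own pace and stop on an object; the grip force is fixed at half the most. Time passes only in rows, so rows that repeat a pose let the fingers close. It gives the time, the measured TCP pose, the force, the opening and the grip force at its end, in the units of the state.
- arm.observe(): the state, without advancing time (a new reading comes with each control period).
- arm.get_image(name): name is "side" or "top"; returns the picture (400x640x3 uint8, red, green, blue); there is no depth.
- arm.camera_info(name): a dict with "camera_matrix" (3x3 intrinsics, pixels), "dist_coeffs" ([k1, k2, p1, p2, k3] as OpenCV has them; the pictures are not rectified), "R" (3x3) and "t" (3): a world point X has camera coordinates R X + t. Camera axes: x right, y down, z forward; pixel columns grow to the right and rows downward; lengths in mm; the calibration is good to about 2 mm. A picture is of the moment at which its call begins. camera_info takes no time and is no camera call.
- arm.hand_in(): hands the job in; it is judged then, once.
Trained networks look in the newest picture that a camera, given by its name, has taken for a name from the list of things; names that differ only in an ending like _2 or _b are one class to them, and where a whole thing is asked for, a point or a joint stands for the part that bears it (a point fixed in the world has none). Each returns a list of dicts, best first, with "conf" (0 to 1); they miss things now and then, are a little off and sometimes report something else, mostly with a low value. They report only what shows in the picture. A call takes as long as a camera call.
- arm.find_in(label, camera): "position" ([row, column] in pixels, amid what is visible of it).
- arm.outline_of(label, camera): "region" (400x640 bool, what is visible of it) and "position" ([row, column] in pixels, amid what is visible of it).
The state is a dict: "clock": time; "joints": joint angles; "qd": joint speeds; "tau": joint torques, N m; "tcp_pos": TCP position; "tcp_rot": TCP orientation; "ft_force": force on the tool from outside, world axes, zero at the start; "torque": the same for the moment, N m; "opening": finger opening in mm; "gripper_force": force on a finger pad.
Only numpy, scipy, OpenCV 4.12 (cv2) and the standard library are available. Lean on these libraries where they do the work, as an engineer would, in place of code of your own. Each camera call takes 0.05 s, during which the arm holds its last target. There are 200 camera calls.

## Working session

There is one attempt and no reset: what is moved stays moved. The work goes in short steps, Python scripts to look and compute and a tool call to move; the robot and the scene stay as the last step left them, time stands still between calls to the robot, and variables do not carry over. Pictures are saved under pics/ and viewed, at most 10 in all, crops included, and the job is handed in when it is done.

Besides the shell and the picture viewer there is one more tool, called after ">>>" by a JSON object that holds its "api" and its "payload", one argument or row to a line. servo_tool: Moves the arm, as the interface text tells. Its arguments: {"type":"object","properties":{"dp":{"type":"array","items":{"type":"array","items":{"type":"number"}}},"rot":{"type":"array","items":{"type":"array","items":{"type":"number"}}},"grip":{"type":"array","items":{"type":"number"}}},"required":["dp","rot","grip"]}

```bash
mkdir -p pics; ls
cat > h.py <<'E'
import numpy as np,cv2
from station import arm
def ray(px,cam):
    c=arm.camera_info(cam);K=np.array(c["camera_matrix"]);d=np.array(c["dist_coeffs"]);R=np.array(c["R"]);t=np.array(c["t"])
    u=cv2.undistortPoints(np.array([[[px[1],px[0]]]],float),K,d)[0,0]
    return -R.T@t, R.T@np.array([u[0],u[1],1])
def atz(px,cam,z):
    o,d=ray(px,cam); return o+d*(z-o[2])/d[2]
def proj(X,cam):
    c=arm.camera_info(cam);R=np.array(c["R"])
    p,_=cv2.projectPoints(np.array(X,float).reshape(-1,3),cv2.Rodrigues(R)[0],np.array(c["t"],float),np.array(c["camera_matrix"]),np.array(c["dist_coeffs"]))
    return p[:,0]
E
python3 - <<'E'
from h import *
for c in("top","side"):
    cv2.imwrite(f"pics/{c}0.png",arm.get_image(c)[:,:,::-1])
    o,d=ray((200,320),c);print(c,o.round(),d.round(2))
    for l in("holder","component_side","solder_side","screw_tray","pump"):
        r=arm.outline_of(l,c)
        if r:
            m=r[0]["region"];q=cv2.minAreaRect(np.argwhere(m)[:,::-1].astype(np.float32))
            print(l,round(r[0]["conf"],2),np.round(r[0]["position"]),m.sum(),np.round(cv2.boxPoints(q)).tolist())
s=arm.observe();print(s["clock"],s["tcp_pos"],s["tcp_rot"],s["ft_force"])
E
```

```text
pics
top [ 259.   21. 1342.] [ 0.22 -0.01 -0.98]
holder 0.65 [215. 291.] 4029 [[233.0, 203.0], [336.0, 184.0], [347.0, 237.0], [243.0, 257.0]]
component_side 0.86 [213. 291.] 2832 [[253.0, 198.0], [316.0, 187.0], [324.0, 232.0], [260.0, 243.0]]
screw_tray 0.79 [275. 296.] 919 [[273.0, 266.0], [311.0, 260.0], [315.0, 284.0], [278.0, 291.0]]
pump 0.91 [183. 292.] 288 [[260.0, 184.0], [322.0, 176.0], [323.0, 182.0], [261.0, 191.0]]
side [ 70. 926. 729.] [ 0.38 -0.76 -0.52]
holder 0.67 [216. 314.] 2359 [[284.0, 260.0], [300.0, 176.0], [356.0, 186.0], [339.0, 271.0]]
screw_tray 0.84 [250. 357.] 557 [[344.0, 260.0], [354.0, 234.0], [375.0, 242.0], [365.0, 268.0]]
pump 0.49 [228. 289.] 199 [[272.0, 243.0], [297.0, 213.0], [301.0, 216.0], [277.0, 246.0]]
0.6 [ 178.92861483 -624.89370214  214.24213166] [1.87633195e-05 9.90294777e-01 1.38982929e-01 2.08563073e-05] [-0.36777565 -0.24952833  0.27697703]
```

Run:
```python
import cv2
a=cv2.imread("pics/top0.png")[150:310,200:390];b=cv2.imread("pics/side0.png")[150:290,240:430]
cv2.imwrite("pics/a.png",cv2.resize(a,None,fx=4,fy=3.7,interpolation=cv2.INTER_CUBIC) if 0 else cv2.resize(a,(712,600),interpolation=cv2.INTER_CUBIC))
cv2.imwrite("pics/b.png",cv2.resize(b,(760,560),interpolation=cv2.INTER_CUBIC))
```

```text
(no output)
```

View pics/a.png

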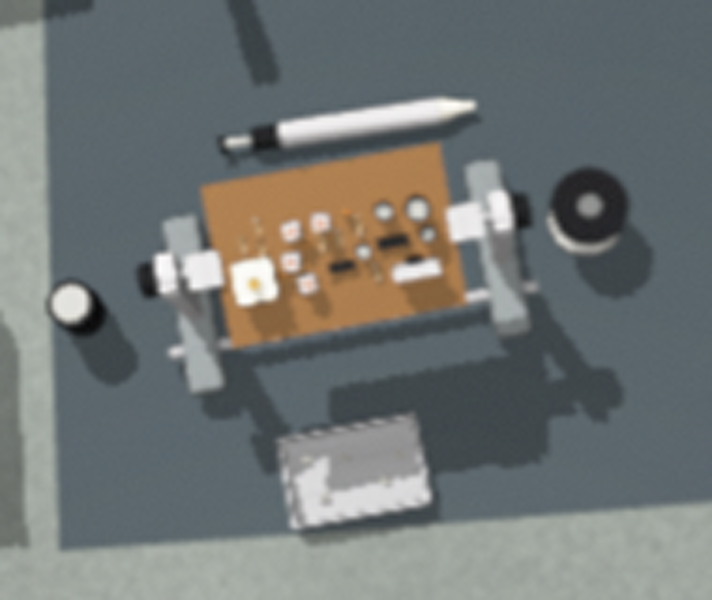

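View pics/b.png

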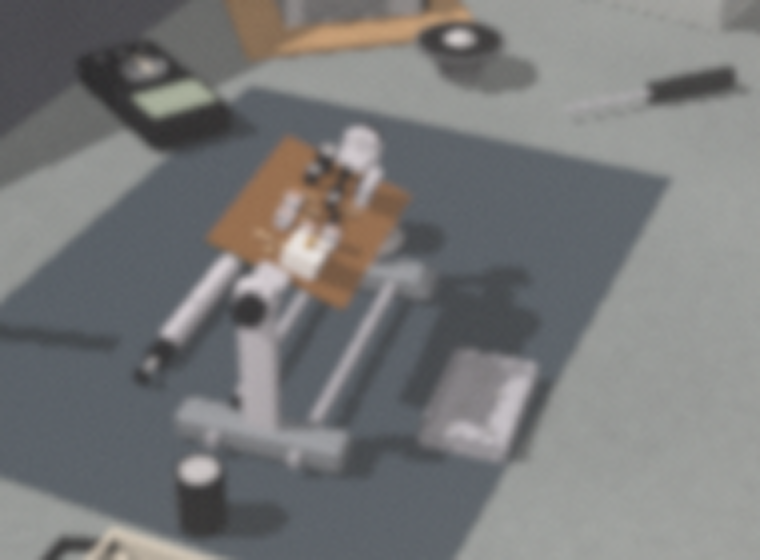

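View pics/top0.png

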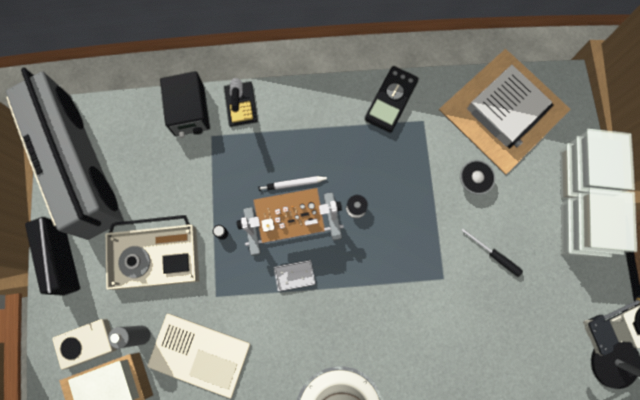

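```bash
cat > fit.py <<'E'
from h import *
from scipy.optimize import least_squares
def board(p):
    x,y,yaw,t=p[:4]
    ax=np.array([-np.sin(yaw),np.cos(yaw),0]);hx=np.array([np.cos(yaw),np.sin(yaw),0])
    bx=hx*np.cos(t)-np.array([0,0,1])*np.sin(t)   # rotation by t about y
    c=np.array([x,y,135.]);
    return np.array([c+a*55*bx+b*80*ax for a,b in((1,1),(1,-1),(-1,-1),(-1,1))])
if __name__=="__main__":
    T=np.array([(202,186),(440,143),(466,302),(232,349)])/3.75+[200,150]
    S=np.array([(208,240),(290,135),(410,195),(345,307)])/4+[240,150]
    f=lambda p:np.r_[(proj(board(p),"top")-T).ravel(),(proj(board(p),"side")-S).ravel()]
    r=least_squares(f,[650,20,0.1,0]);print(r.x.round(3),r.fun.round(1))
    x,y,yaw,t=r.x
    c=np.cos(yaw);s=np.sin(yaw)
    for (l,cam,z) in(("pump","top",10),("screw_tray","top",9),("capacitor","top",25),("solder_reel","top",20)):
        q=arm.find_in(l,cam)
        if q:
            P=atz(q[0]["position"],cam,z)[:2]-[x,y]; print(l,q[0]["conf"],(P+[x,y]).round(),"holder frame",np.round([P@[c,s],P@[-s,c]]))
E
python3 fit.py
```

```text
[ 4.99294e+02  8.69870e+01  1.11000e-01 -3.33000e-01] [-0.3  0.3 -0.2  0.1  0.6  0.7  0.2 -0.2 -0.6 -0.4 -0.8 -0.2  0.3 -0.1
 -0.1  0.1]
pump 0.66 [617.  77.] holder frame [116. -23.]
screw_tray 0.63 [366.  88.] holder frame [-133.   16.]
capacitor 0.46 [489. 285.] holder frame [ 12. 198.]
solder_reel 0.8 [536. -85.] holder frame [  17. -175.]
```

Top view: the board is tan side up, its far edge up about 0.33 rad, with the tray near, pump far, capacitor left and reel right. The fit is within 1 px: holder at (499, 87), yaw 0.111. Plan:
1. Push the near edge down to about 47°.
2. Pull the raised far edge over towards the robot.
3. Press it level from above.

>>> {"api": "servo_tool", "payload": {
  "dp": [
    [0.26,-0.18,-0.04],
    [0.26,-0.18,-0.04],
    [0.26,-0.18,-0.04],
    [0.26,-0.18,-0.04],
    [0.26,-0.18,-0.04],
    [0.26,-0.18,-0.04],
    [0.26,-0.18,-0.04],
    [0.26,-0.18,-0.04]
  ],
  "rot": [
    [0,0,9.6],
    [0,0,9.6],
    [0,0,9.6],
    [0,0,9.6],
    [0,0,9.6],
    [0,0,9.6],
    [0,0,9.6],
    [0,0,9.6]
  ],
  "grip": [255,255,255,255,255,255,255,255]
}}

```text
clock: 1.47
tcp_pos: [382.5, -376.3, 255.4]
tcp_rot: [0.0, 0.998, 0.058, 0.001]
ft_force: [0.3, 0.2, 0.4]
opening: 43.3
gripper_force: 0.0
```

>>> {"api": "servo_tool", "payload": {
  "dp": [
    [0.124,-0.446,0],
    [0.124,-0.446,0],
    [0.124,-0.446,0],
    [0.124,-0.446,0],
    [0.124,-0.446,0],
    [0.124,-0.446,0],
    [0.124,-0.446,0],
    [0.124,-0.446,0]
  ],
  "rot": [
    [0,0,0],
    [0,0,0],
    [0,0,0],
    [0,0,0],
    [0,0,0],
    [0,0,0],
    [0,0,0],
    [0,0,0]
  ],
  "grip": [255,255,255,255,255,255,255,255]
}}

```text
clock: 2.13
tcp_pos: [432.4, -49.3, 254.7]
tcp_rot: [0.001, 0.998, 0.056, 0.0]
ft_force: [1.1, 0.1, -0.3]
opening: 0.4
gripper_force: 0.0
```

```bash
cat > rel.py <<'E'
from h import *
from scipy.spatial.transform import Rotation as Ro
def st():
    s=arm.observe();p=np.array(s["tcp_pos"]);q=np.roll(s["tcp_rot"],-1);R=Ro.from_quat(q).as_matrix()
    c,n=np.cos(.111),np.sin(.111);d=p-[499.3,87,0]
    print("t",s["clock"],"holder xyz",np.round([d[0]*c+d[1]*n,-d[0]*n+d[1]*c,p[2]],1),"toolX ang",np.arctan2(R[1,0],R[0,0]).round(3),"toolz",R[:,2].round(3),"F",np.round(s["ft_force"],1),s["opening"],np.round(s["joints"],2))
if __name__=="__main__": st()
E
python3 rel.py
```

```text
t 2.1333 holder xyz [ -81.6 -128.1  254.7] toolX ang 0.111 toolz [ 0.001 -0.001 -1.   ] F [ 1.1  0.1 -0.3] 0.4296685887236773 [ 0.83  0.08 -0.81  2.    0.07  1.09 -1.47]
```

>>> {"api": "servo_tool", "payload": {
  "dp": [
    [0.034,-0.123,0],
    [0.034,-0.123,0],
    [0.034,-0.123,0],
    [0.034,-0.123,0],
    [0.034,-0.123,0],
    [0.034,-0.123,0]
  ],
  "rot": [
    [0,0,0],
    [0,0,0],
    [0,0,0],
    [0,0,0],
    [0,0,0],
    [0,0,0]
  ],
  "grip": [255,255,255,255,255,255]
}}

```text
clock: 2.63
tcp_pos: [452.4, 74.6, 254.2]
tcp_rot: [0.0, 0.998, 0.056, -0.0]
ft_force: [0.1, -0.8, -0.7]
opening: 0.5
gripper_force: 0.0
```

Run:
```python
from rel import *
st()
b=arm.get_image("side")[100:290,220:470,::-1];a=arm.get_image("top")[150:310,200:400,::-1]
cv2.imwrite("pics/c.png",np.vstack([cv2.resize(a,(400,300)),cv2.resize(b,(400,300))]))
```

```text
t 2.6333 holder xyz [-48.   -7.1 254.2] toolX ang 0.112 toolz [-0. -0. -1.] F [ 0.1 -0.8 -0.7] 0.5240044950142079 [ 0.63  0.16 -0.92  1.95  0.14  1.1  -1.81]
```

View pics/c.png

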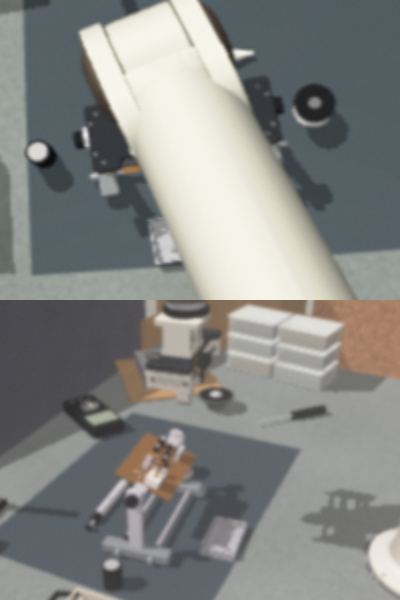

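Gripper body lies along the board's axis and the tip is over the near bare strip. Pushing down.

>>> {"api": "servo_tool", "payload": {
  "dp": [
    [0,0,0.04],
    [0,0,0.08],
    [0,0,0.1],
    [0,0,0.105],
    [0,0,0.111],
    [0,0,0.116],
    [0.001,0,0.121],
    [0.001,0,0.121]
  ],
  "rot": [
    [0,0,0],
    [0,0,0],
    [0,0,0],
    [0,0,0],
    [0,0,0],
    [0,0,0],
    [0,0,0],
    [0,0,0]
  ],
  "grip": [255,255,255,255,255,255,255,255]
}}

```text
clock: 3.4
tcp_pos: [454.3, 74.6, 133.6]
tcp_rot: [0.0, 0.998, 0.055, 0.001]
ft_force: [1.1, 0.8, -0.1]
opening: 0.3
gripper_force: 0.0
```

>>> {"api": "servo_tool", "payload": {
  "dp": [
    [0.001,0,0.004],
    [0.001,0,0.008],
    [0.001,0,0.012],
    [0.002,0,0.015],
    [0.002,0,0.015]
  ],
  "rot": [
    [0,0,0],
    [0,0,0],
    [0,0,0],
    [0,0,0],
    [0,0,0]
  ],
  "grip": [255,255,255,255,255]
}}

```text
clock: 3.82
tcp_pos: [455.3, 75.1, 117.7]
tcp_rot: [-0.0, 0.998, 0.056, -0.0]
ft_force: [-1.0, -0.1, -0.6]
opening: 0.6
gripper_force: 0.0
```

Run:
```python
from rel import *
st()
b=arm.get_image("side")[150:260,260:390,::-1]
cv2.imwrite("pics/d.png",cv2.resize(b,(709,600),interpolation=cv2.INTER_CUBIC))
```

```text
t 3.8167 holder xyz [-45.1  -7.  117.7] toolX ang 0.111 toolz [-0.001  0.    -1.   ] F [-1.  -0.1 -0.6] 0.638730106163063 [ 0.48  0.38 -0.82  2.09  0.38  0.83 -2.03]
```

View pics/d.png

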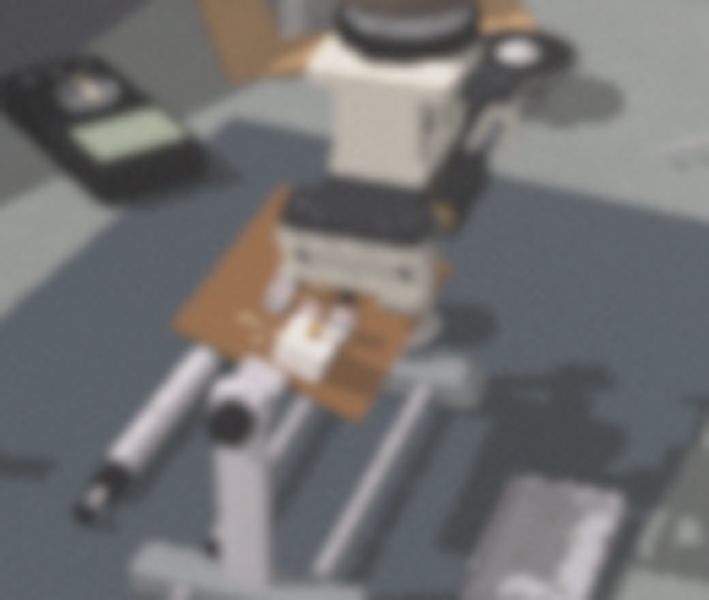

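Run:
```python
from rel import *
from fit import board
print(atz((150+277/3.75,200+346/3.75),"top",25))
p=np.array(arm.observe()["tcp_pos"])
print("tip,tcp,body side px (crop d)",((proj([p-[0,0,22],p,p+[0,0,44],p+[0,0,150]],"side")-[260,150])*5.454).round())
print("board",((proj(board([499.3,87,.111,-.333]),"side")-[260,150])*5.454).round())
print("axis pt",((proj([[499.3,87,135],[499.3-.11*112,87+112,135],[499.3-.11*112,87+112,0]],"side")-[260,150])*5.454).round())
```

```text
[498.0607292   86.78734664  25.        ]
tip,tcp,body side px (crop d) [[400. 361.]
 [401. 328.]
 [401. 259.]
 [402.  82.]]
board [[172. 325.]
 [282. 183.]
 [452. 265.]
 [361. 419.]]
axis pt [[319. 293.]
 [242. 406.]
 [251. 611.]]
```

Run:
```python
from rel import *
from fit import board
st()
b=arm.get_image("side")[130:250,270:390,::-1]
b=cv2.resize(b,(600,600),interpolation=cv2.INTER_CUBIC)
p=np.array(arm.observe()["tcp_pos"])
c,s=np.cos(.111),np.sin(.111);X=np.array([c,s,0]);Y=np.array([-s,c,0]);Z=np.array([0,0,1])
def dot(P,col):
    q=(proj(P,"side")-[270,130])*5
    for u in q: cv2.circle(b,(int(u[0]),int(u[1])),3,col,-1)
dot([p+a*37*X+e*95*Y+44*Z for a in(1,-1) for e in(1,-1)],(0,0,255))
dot([p+a*9.5*X-22*Z for a in(1,-1)],(0,255,0))
dot(board([499.3,87,.111,-.333]),(255,0,0))
cv2.imwrite("pics/e.png",b)
```

```text
t 3.8667 holder xyz [-45.   -6.8 117.9] toolX ang 0.111 toolz [-0.001  0.    -1.   ] F [0.  0.1 0.2] 0.4500689789020657 [ 0.48  0.38 -0.82  2.08  0.38  0.83 -2.03]
```

View pics/e.png

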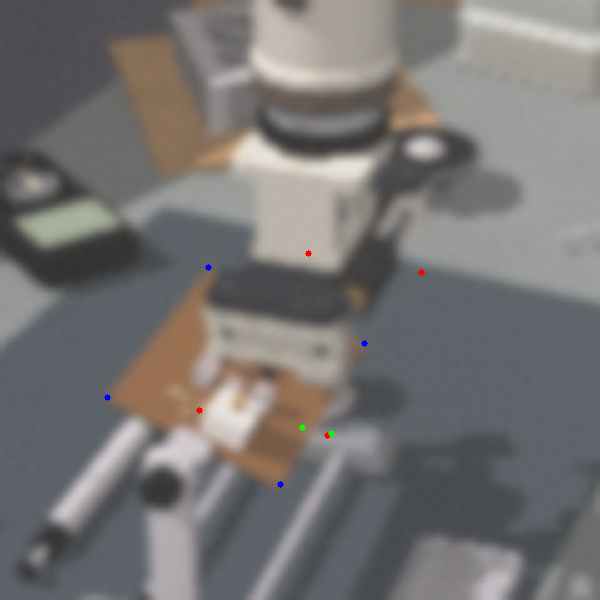

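Run:
```python
from rel import *
print(arm.tip_extent,[a for a in dir(arm) if a[0]!='_']);s=arm.observe();print({k:np.round(v,2) for k,v in s.items()})
i0=cv2.imread("pics/side0.png").astype(int);i1=arm.get_image("side")[:,:,::-1].astype(int)
m=(np.abs(i1-i0).sum(2)>60).astype(np.uint8)*255
m=cv2.resize(m[130:250,270:390],(600,600),interpolation=cv2.INTER_NEAREST)
b=cv2.resize(i1[130:250,270:390].astype(np.uint8),(600,600),interpolation=cv2.INTER_CUBIC)
cs,_=cv2.findContours(m,cv2.RETR_EXTERNAL,cv2.CHAIN_APPROX_NONE);
for c in cs:
    if cv2.contourArea(c)>300: cv2.drawContours(b,[c],-1,(0,255,255),1)
# candidate shapes: grid of tip heights
p=np.array(s["tcp_pos"])
for dz in(0,20,40):
    for u in (proj([p+[0,0,dz-22]],"side")-[270,130])*5: cv2.circle(b,(int(u[0]),int(u[1])),3,(0,255,0),-1)
cv2.imwrite("pics/f.png",b)
```

```text
22.0 ['IKError', 'camera_info', 'find_in', 'get_image', 'hand_in', 'observe', 'outline_of', 'tip_extent']
{'clock': np.float64(3.92), 'joints': array([ 0.48,  0.38, -0.82,  2.08,  0.38,  0.83, -2.03]), 'qd': array([ 0., -0., -0., -0., -0., -0., -0.]), 'tau': array([ 1.000e-02, -3.604e+01, -7.160e+00, -2.159e+01,  4.000e-02,
       -9.000e-02, -2.000e-02]), 'tcp_pos': array([455.42,  75.28, 118.11]), 'tcp_rot': array([-0.  ,  1.  ,  0.06, -0.  ]), 'ft_force': array([-1.55, -0.31,  0.25]), 'torque': array([ 0.04, -0.  , -0.03]), 'gripper_force': np.float64(0.0), 'opening': np.float64(0.31)}
```

View pics/f.png

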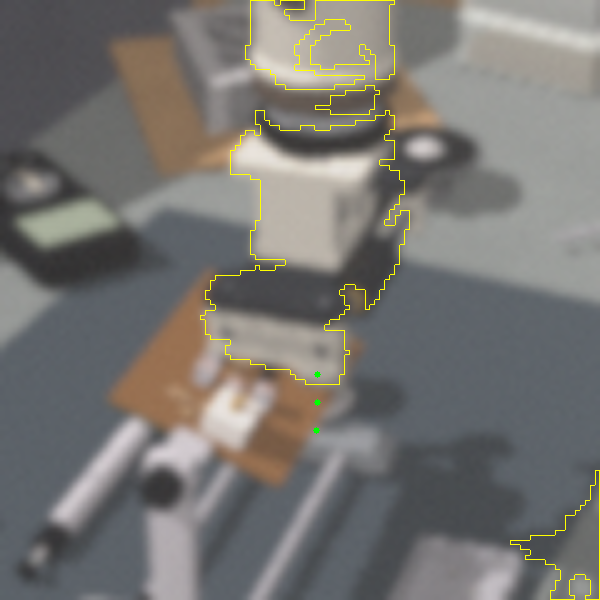

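Run:
```python
from rel import *
for z in(298,320,350):print(z,atz((215.3,292.5),"top",z).round(1))
print(proj([[178.9,-624.9,214],[178.9,-624.9,300],[178.9,-624.9,192]],"top").round(), proj([[0,0,0],[0,0,100]],"top").round(),proj([[0,0,0],[0,0,100]],"side").round())
i=arm.get_image("top")
# mat edges etc. skip; show diff centroid in top of dark plates
cv2.imwrite("pics/top1.png",i[:,:,::-1])
```

```text
298 [467.2  71.4 298. ]
320 [462.8  70.4 320. ]
350 [456.8  68.9 350. ]
[[603. 320.]
 [624. 321.]
 [598. 320.]] [[339. 411.]
 [340. 419.]] [[487. 268.]
 [496. 240.]]
```

Run:
```python
from rel import *
P=np.array([[178.9,-624.9,192],[178.9,-624.9,214],[178.9,-624.9,258]])
q=proj(P,"side");t=proj(P,"top");print(q.round(),t.round())
def crop(im,c,w,h,s):
    c=np.clip(c,[w,h],[640-w,400-h]).astype(int)
    return cv2.resize(im[c[1]-h:c[1]+h,c[0]-w:c[0]+w],(s,s*h//w),interpolation=cv2.INTER_CUBIC),c
S=cv2.imread("pics/side0.png");T=cv2.imread("pics/top0.png")
a,ca=crop(S,q[1],50,36,400);b,cb=crop(T,t[1],50,36,400);c,cc=crop(cv2.imread("pics/top1.png"),np.array([292,215]),50,36,400)
for im,cen,pts in((a,ca,q),(b,cb,t),(c,cc,proj([np.array(arm.observe()["tcp_pos"])-[0,0,22]],"top"))):
    for u in pts:
        v=(u-cen+[50,36])*4;cv2.circle(im,(int(v[0]),int(v[1])),2,(0,255,0),-1)
cv2.imwrite("pics/g.png",np.vstack([np.hstack([a,b]),np.hstack([c,c*0])]))
print(ca,cb,cc)
```

```text
[[466. 126.]
 [467. 120.]
 [469. 110.]] [[598. 320.]
 [603. 320.]
 [613. 321.]]
[467 120] [590 320] [292 215]
```

View pics/g.png

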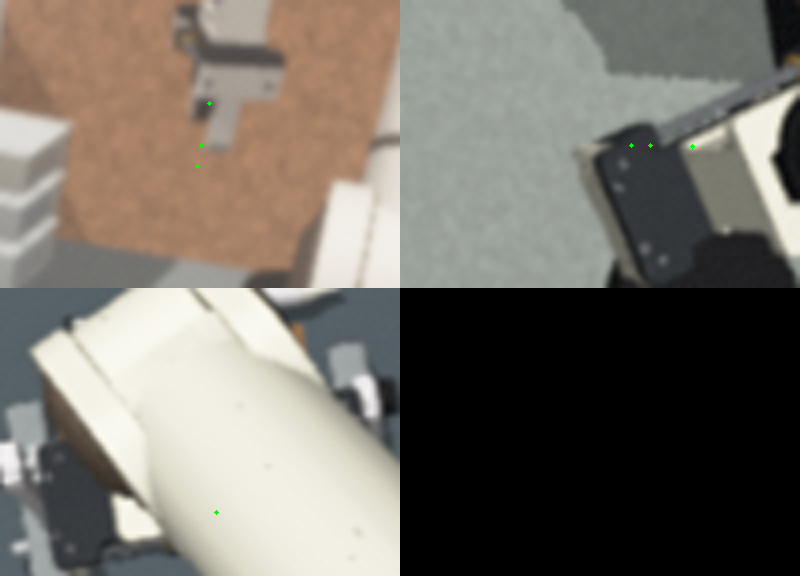

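Run:
```python
from rel import *
from fit import board
from scipy.optimize import least_squares
T=np.array([(202,186),(440,143),(466,302),(232,349)])/3.75+[200,150]
S=np.array([(208,240),(290,135),(410,195),(345,307)])/4+[240,150]
B=lambda p:board(p)+[0,0,p[4]]
f=lambda p:np.r_[(proj(B(p),"top")-T).ravel(),(proj(B(p),"side")-S).ravel()]
r=least_squares(f,[500,87,.1,-.3,0]);print("free z",r.x.round(3),np.abs(r.fun).max())
def tri(pt,ps):
    (o1,d1),(o2,d2)=ray(pt,"top"),ray(ps,"side")
    A=np.c_[d1,-d2];s=np.linalg.lstsq(A,o2-o1,rcond=None)[0];a,b=o1+d1*s[0],o2+d2*s[1];return ((a+b)/2).round(1),np.linalg.norm(a-b).round(1)
# mat corners: far-left? far-right (423,122 top) ; near-right(442,279 top)/side b.png (668,178)
print("near-right mat",tri((279,442),(150+178/4,240+668/4)),"far-right mat",tri((122,423),(150+88/4,240+258/4)))
for l in("screw_tray","pump","capacitor","solder_reel","loudspeaker","screwdriver","radio_shell"):
    a=arm.find_in(l,"top");b=arm.find_in(l,"side")
    if a and b: print(l,tri(a[0]["position"],b[0]["position"]))
```

```text
free z [ 4.99443e+02  8.68570e+01  1.11000e-01 -3.33000e-01 -6.16000e-01] 0.7860150409395601
near-right mat (array([ 3.200e+02, -3.073e+02, -3.000e-01]), np.float64(1.2)) far-right mat (array([ 771.7, -312.1,   -3.7]), np.float64(7.2))
screw_tray (array([365. ,  94.2,   2.8]), np.float64(2.2))
solder_reel (array([564.8, -79.8,  -5.6]), np.float64(59.1))
loudspeaker (array([ 583.7, -445.2,   36.8]), np.float64(25.0))
screwdriver (array([ 354.5, -481.6,   12.7]), np.float64(1.0))
radio_shell (array([444.6, 477.8,  -5.2]), np.float64(12.3))
```

Run:
```python
from rel import *
def tri(pt,ps):
    (o1,d1),(o2,d2)=ray(pt,"top"),ray(ps,"side")
    s=np.linalg.lstsq(np.c_[d1,-d2],o2-o1,rcond=None)[0];a,b=o1+d1*s[0],o2+d2*s[1];return (a+b)/2,np.linalg.norm(a-b).round(1)
p=np.array(arm.observe()["tcp_pos"]);c,s=np.cos(.111),np.sin(.111)
for a,b in(((220.8,252),(185,313)),((248.8,258.2),(188,340))):
    P,e=tri(a,b);d=P-p;print(P.round(),e,"rel tool x,y(+holder y),z",np.round([d[0]*c+d[1]*s,-d[0]*s+d[1]*c,d[2]]))
st()
```

```text
[473. 167. 246.] 2.0 rel tool x,y(+holder y),z [ 27.  89. 128.]
[404. 154. 248.] 5.5 rel tool x,y(+holder y),z [-42.  84. 130.]
t 4.7167 holder xyz [-44.8  -6.9 118.2] toolX ang 0.111 toolz [ 0. -0. -1.] F [ 0.1  1.  -0.2] 0.4239447550109093 [ 0.48  0.38 -0.82  2.08  0.38  0.83 -2.03]
```

The view shows the board unmoved and the tool standing somewhat higher than reported, so I'll descend further and watch force and board.

>>> {"api": "servo_tool", "payload": {
  "dp": [
    [0.002,0,0.005],
    [0.002,0,0.01],
    [0.002,0,0.015],
    [0.002,0,0.015]
  ],
  "rot": [
    [0,0,0],
    [0,0,0],
    [0,0,0],
    [0,0,0]
  ],
  "grip": [255,255,255,255]
}}

```text
clock: 5.05
tcp_pos: [456.8, 75.2, 102.1]
tcp_rot: [-0.0, 0.998, 0.056, -0.001]
ft_force: [0.2, -0.6, -0.6]
opening: 0.3
gripper_force: 0.0
```

```bash
cat > tilt.py <<'E'
from rel import *
from fit import board
from scipy.optimize import least_squares
# board tilt from the solidity of tan/green board outline seen by a camera
def tilt(cam="side",label="component_side",full=False):
    q=arm.outline_of(label,cam)
    if not q: print(label,cam,"none");return
    m=q[0]["region"].astype(np.uint8);best=[]
    for t in np.arange(-.6,3.8,.03):
        k=np.zeros_like(m);P=proj(board([499.3,87,.111,-t]),cam)
        cv2.fillConvexPoly(k,np.round(P*16).astype(np.int32),1,shift=4)
        best.append(((k&m).sum()/max((k|m).sum(),1),round(float(t),2)))
    best.sort(reverse=True);print(label,cam,"conf",round(q[0]["conf"],2),"area",m.sum(),"best tilt",[(round(a,2),b) for a,b in best[:4]])
if __name__=="__main__":
    st()
    for c in("side","top"):
        for l in("component_side","solder_side"): tilt(c,l)
E
python3 tilt.py
```

```text
t 5.05 holder xyz [-43.6  -7.  102.1] toolX ang 0.111 toolz [-0.002  0.    -1.   ] F [ 0.2 -0.6 -0.6] 0.2531757585618718 [ 0.46  0.41 -0.8   2.09  0.41  0.8  -2.05]
component_side side conf 0.91 area 842 best tilt [(np.float64(0.66), 3.51), (np.float64(0.65), 0.36), (np.float64(0.65), 0.39), (np.float64(0.65), 3.54)]
solder_side side none
component_side top none
solder_side top none
```

```bash
cat > ext.py <<'E'
from rel import *
from fit import board
st()
i=arm.get_image("side").astype(int)
m=((i[...,0]-i[...,2]>45)&(i[...,0]>80)).astype(np.uint8);m[:,:275]=0;m[:,370:]=0;m[:160]=0;m[260:]=0
n,l,s,_=cv2.connectedComponentsWithStats(m)
for k in range(1,n):
    if s[k,4]>60:
        p=np.argwhere(l==k)[:,::-1];h=cv2.convexHull(p.astype(np.int32))[:,0]
        print("area",s[k,4],"left",p[p[:,0].argmin()],"low",p[p[:,1].argmax()],"right",p[p[:,0].argmax()],"top",p[p[:,1].argmin()])
for t in(.333,.5,.7,.9,1.1): print(t,proj(board([499.3,87,.111,-t]),"side").round().astype(int).tolist())
E
python3 ext.py
```

```text
t 5.25 holder xyz [-43.1  -6.8 103. ] toolX ang 0.112 toolz [-0.001  0.    -1.   ] F [ 0.8  0.2 -0. ] 0.15803287202796293 [ 0.46  0.41 -0.8   2.09  0.41  0.8  -2.05]
area 293 left [295 205] low [304 214] right [317 185] top [313 183]
area 130 left [316 222] low [323 228] right [332 213] top [326 210]
0.333 [[291, 210], [312, 184], [343, 199], [326, 227]]
0.5 [[292, 207], [313, 181], [342, 201], [325, 229]]
0.7 [[294, 205], [315, 179], [340, 203], [323, 231]]
0.9 [[297, 203], [317, 177], [337, 204], [320, 233]]
1.1 [[300, 202], [320, 176], [335, 205], [317, 234]]
```

>>> {"api": "servo_tool", "payload": {
  "dp": [
    [0.001,0,0.005],
    [0.002,0,0.01],
    [0.003,0,0.014],
    [0.004,0,0.018],
    [0.004,0,0.018]
  ],
  "rot": [
    [0,0,0],
    [0,0,0],
    [0,0,0],
    [0,0,0],
    [0,0,0]
  ],
  "grip": [255,255,255,255,255]
}}

```text
clock: 5.72
tcp_pos: [460.9, 75.7, 84.2]
tcp_rot: [-0.0, 0.998, 0.056, -0.001]
ft_force: [-0.6, 0.1, 0.3]
opening: 0.6
gripper_force: 0.0
```

```bash
python3 ext.py
```

```text
t 5.7167 holder xyz [-39.4  -6.9  84.2] toolX ang 0.111 toolz [-0.002  0.    -1.   ] F [-0.6  0.1  0.3] 0.6054978290187562 [ 0.43  0.45 -0.78  2.09  0.45  0.77 -2.09]
0.333 [[291, 210], [312, 184], [343, 199], [326, 227]]
0.5 [[292, 207], [313, 181], [342, 201], [325, 229]]
0.7 [[294, 205], [315, 179], [340, 203], [323, 231]]
0.9 [[297, 203], [317, 177], [337, 204], [320, 233]]
1.1 [[300, 202], [320, 176], [335, 205], [317, 234]]
```

Run:
```python
from rel import *
b=arm.get_image("side")[140:250,270:390,::-1]
cv2.imwrite("pics/i.png",cv2.resize(b,(600,550),interpolation=cv2.INTER_CUBIC))
```

View pics/i.png

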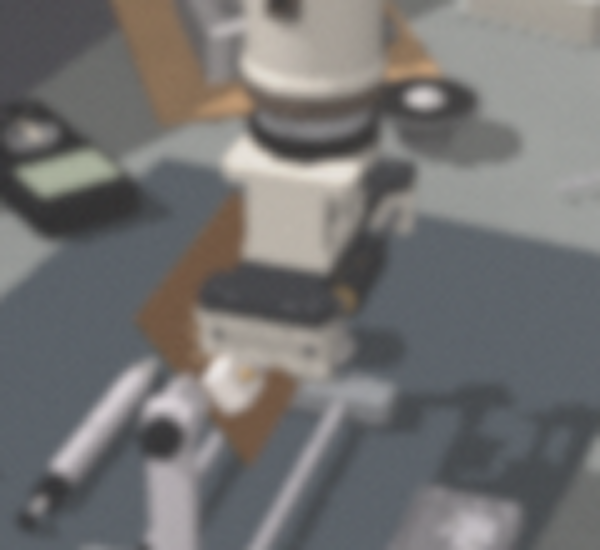

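Board is now tilted about 0.92 rad (far +y corner at about (298,204) px, near +y at about (320,233) px). Now over to the far side to pull the raised edge over.

>>> {"api": "servo_tool", "payload": {
  "dp": [
    [-0.008,0,-0.02],
    [-0.008,0,-0.06],
    [-0.008,0,-0.1],
    [-0.008,0,-0.14],
    [-0.008,0,-0.17],
    [0.03,0,-0.17],
    [0.07,0,-0.17],
    [0.11,0,-0.17]
  ],
  "rot": [
    [0,0,0],
    [0,0,0],
    [0,0,0],
    [0,0,0],
    [0,0,0],
    [0,0,0],
    [0,0,0],
    [0,0,0]
  ],
  "grip": [255,255,255,255,255,255,255,255]
}}

```text
clock: 6.48
tcp_pos: [573.1, 86.6, 257.6]
tcp_rot: [0.002, 0.999, 0.054, 0.002]
ft_force: [-0.0, -0.2, 1.1]
opening: 0.5
gripper_force: 0.0
```

```bash
python3 ext.py | head -4
```

```text
t 6.4833 holder xyz [ 73.3  -8.6 257.6] toolX ang 0.109 toolz [ 0.005 -0.003 -1.   ] F [-0.  -0.2  1.1] 0.4956692599219054 [ 0.47  0.43 -0.88  1.68  0.35  1.2  -1.95]
area 83 left [302 160] low [303 162] right [338 160] top [302 160]
area 65 left [299 203] low [303 207] right [318 195] top [310 190]
0.333 [[291, 210], [312, 184], [343, 199], [326, 227]]
```

>>> {"api": "servo_tool", "payload": {
  "dp": [
    [0,0,0.035],
    [0,0,0.07],
    [0,0,0.099],
    [-0.01,0,0.099],
    [-0.02,0,0.099],
    [-0.03,0,0.099],
    [-0.04,0,0.099],
    [-0.05,0,0.099]
  ],
  "rot": [
    [0,0,0],
    [0,0,0],
    [0,0,0],
    [0,0,0],
    [0,0,0],
    [0,0,0],
    [0,0,0],
    [0,0,0]
  ],
  "grip": [255,255,255,255,255,255,255,255]
}}

```text
clock: 7.2
tcp_pos: [521.8, 82.8, 158.6]
tcp_rot: [0.0, 0.998, 0.056, 0.002]
ft_force: [1.3, 0.1, 1.6]
opening: 0.4
gripper_force: 0.7
```

>>> {"api": "servo_tool", "payload": {
  "dp": [
    [-0.01,0,0],
    [-0.02,0,0],
    [-0.03,0,0],
    [-0.04,0,0],
    [-0.05,0,0],
    [-0.05,0,0]
  ],
  "rot": [
    [0,0,0],
    [0,0,0],
    [0,0,0],
    [0,0,0],
    [0,0,0],
    [0,0,0]
  ],
  "grip": [255,255,255,255,255,255]
}}

```text
clock: 7.7
tcp_pos: [468.5, 76.4, 155.8]
tcp_rot: [0.001, 0.998, 0.056, -0.001]
ft_force: [-1.6, -0.7, 0.8]
opening: 0.2
gripper_force: 0.4
```

```bash
python3 tilt.py
```

```text
t 7.7 holder xyz [-31.8  -7.2 155.8] toolX ang 0.112 toolz [-0.003 -0.002 -1.   ] F [-1.6 -0.7  0.8] 0.2322379621020989 [ 0.54  0.36 -0.89  2.02  0.35  0.92 -2.  ]
component_side side conf 0.74 area 1105 best tilt [(np.float64(0.92), 0.96), (np.float64(0.92), 0.99), (np.float64(0.92), 0.93), (np.float64(0.91), 0.9)]
solder_side side none
component_side top none
solder_side top none
```

>>> {"api": "servo_tool", "payload": {
  "dp": [
    [0,0,-0.03],
    [0.03,0,-0.04],
    [0.07,0,-0.04],
    [0.108,0,-0.03],
    [0.108,0,0],
    [0.108,0,0.019],
    [0.095,0,0.019],
    [0.085,0,0.019]
  ],
  "rot": [
    [0,0,0],
    [0,0,0],
    [0,0,0],
    [0,0,0],
    [0,0,0],
    [0,0,0],
    [0,0,0],
    [0,0,0]
  ],
  "grip": [255,255,255,255,255,255,255,255]
}}

```text
clock: 8.57
tcp_pos: [554.4, 86.6, 134.9]
tcp_rot: [-0.001, 0.998, 0.056, -0.002]
ft_force: [0.1, 0.1, 0.1]
opening: 0.4
gripper_force: 0.0
```

>>> {"api": "servo_tool", "payload": {
  "dp": [
    [-0.008,0,0],
    [-0.016,0,0],
    [-0.024,0,0],
    [-0.032,0,0],
    [-0.04,0,0],
    [-0.04,0,0]
  ],
  "rot": [
    [0,0,0],
    [0,0,0],
    [0,0,0],
    [0,0,0],
    [0,0,0],
    [0,0,0]
  ],
  "grip": [255,255,255,255,255,255]
}}

```text
clock: 9.07
tcp_pos: [514.5, 81.5, 137.5]
tcp_rot: [0.001, 0.998, 0.056, -0.0]
ft_force: [-0.4, 0.2, -0.7]
opening: 0.4
gripper_force: 0.0
```

```bash
python3 tilt.py
```

```text
t 9.0667 holder xyz [ 14.5  -7.2 137.5] toolX ang 0.112 toolz [-0.    -0.001 -1.   ] F [-0.4  0.2 -0.7] 0.4212898779275827 [ 0.47  0.47 -0.85  1.93  0.44  0.93 -2.05]
component_side side conf 0.74 area 1105 best tilt [(np.float64(0.92), 0.96), (np.float64(0.92), 0.99), (np.float64(0.92), 0.93), (np.float64(0.91), 0.9)]
solder_side side none
component_side top none
solder_side top none
```

```bash
sed -i 's/    q=arm.outline_of(label,cam)/    arm.get_image(cam);q=arm.outline_of(label,cam)/' tilt.py; python3 tilt.py
python3 - <<'E'
from rel import *
b=arm.get_image("side")[140:250,270:390,::-1]
cv2.imwrite("pics/j.png",cv2.resize(b,(600,550),interpolation=cv2.INTER_CUBIC))
E
```

```text
t 9.2667 holder xyz [ 16.8  -7.1 137.6] toolX ang 0.111 toolz [ 0.001  0.    -1.   ] F [-0.1 -0.4  0.5] -0.02685531070364028 [ 0.47  0.47 -0.85  1.93  0.44  0.93 -2.05]
component_side side conf 0.55 area 4 best tilt [(np.float64(0.01), 1.83), (np.float64(0.01), 1.8), (np.float64(0.01), 1.77), (np.float64(0.01), 1.74)]
solder_side side conf 0.86 area 487 best tilt [(np.float64(0.82), 2.49), (np.float64(0.82), 2.52), (np.float64(0.81), -0.6), (np.float64(0.8), 2.55)]
component_side top none
solder_side top conf 0.88 area 605 best tilt [(np.float64(0.32), 2.43), (np.float64(0.32), 2.46), (np.float64(0.31), 2.4), (np.float64(0.31), 2.37)]
```

View pics/j.png

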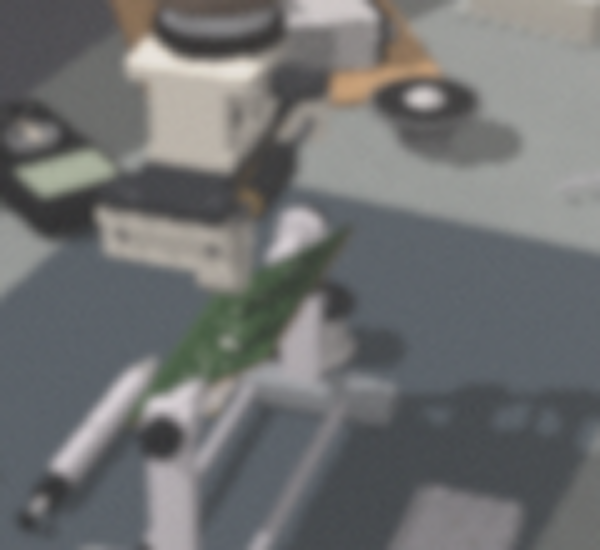

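The board is over, solder side (green) up, near edge still about 36° high. Now pressing the near edge down; the contacts so far put the real tip at about reported TCP + 12 mm.

>>> {"api": "servo_tool", "payload": {
  "dp": [
    [0,0,-0.035],
    [-0.01,0,-0.055],
    [-0.045,0,-0.055],
    [-0.063,0,-0.055],
    [-0.063,0,-0.055]
  ],
  "rot": [
    [0,0,0],
    [0,0,0],
    [0,0,0],
    [0,0,0],
    [0,0,0]
  ],
  "grip": [255,255,255,255,255]
}}

```text
clock: 10.13
tcp_pos: [449.8, 74.3, 191.9]
tcp_rot: [0.002, 0.998, 0.056, -0.001]
ft_force: [-0.0, 0.0, -0.3]
opening: 0.4
gripper_force: 0.0
```

>>> {"api": "servo_tool", "payload": {
  "dp": [
    [0,0,0.02],
    [0,0,0.03],
    [0,0,0.037],
    [0,0,0.044],
    [0,0,0.05],
    [0,0,0.056],
    [0,0,0.06],
    [0,0,0.06]
  ],
  "rot": [
    [0,0,0],
    [0,0,0],
    [0,0,0],
    [0,0,0],
    [0,0,0],
    [0,0,0],
    [0,0,0],
    [0,0,0]
  ],
  "grip": [255,255,255,255,255,255,255,255]
}}

```text
clock: 10.8
tcp_pos: [453.3, 75.1, 131.4]
tcp_rot: [-0.0, 0.998, 0.056, -0.0]
ft_force: [0.4, 1.0, 0.5]
opening: 0.6
gripper_force: 0.0
```

```bash
python3 tilt.py
```

```text
t 10.8 holder xyz [-47.   -6.7 131.4] toolX ang 0.112 toolz [-0.001  0.001 -1.   ] F [0.4 1.  0.5] 0.623796379848806 [ 0.54  0.37 -0.89  2.08  0.38  0.86 -2.03]
component_side side none
solder_side side conf 0.86 area 763 best tilt [(np.float64(0.7), -0.12), (np.float64(0.7), 3.03), (np.float64(0.7), 3.0), (np.float64(0.7), -0.15)]
component_side top none
solder_side top conf 0.4 area 50 best tilt [(np.float64(0.0), 3.78), (np.float64(0.0), 3.75), (np.float64(0.0), 3.72), (np.float64(0.0), 3.69)]
```

>>> {"api": "servo_tool", "payload": {
  "dp": [
    [0,0,0.002],
    [0,0,0.005],
    [0,0,0.005],
    [0,0,-0.03],
    [0,0,-0.07],
    [0,0,-0.1]
  ],
  "rot": [
    [0,0,0],
    [0,0,0],
    [0,0,0],
    [0,0,0],
    [0,0,0],
    [0,0,0]
  ],
  "grip": [255,255,255,255,255,255]
}}

```text
clock: 11.7
tcp_pos: [453.5, 75.7, 234.0]
tcp_rot: [-0.001, 0.998, 0.056, -0.0]
ft_force: [1.6, 0.4, 0.4]
opening: 0.4
gripper_force: 0.0
```

>>> {"api": "servo_tool", "payload": {
  "dp": [
    [0,0.25,-0.03],
    [0,0.25,-0.03],
    [0,0.25,-0.03],
    [0,0.25,-0.03],
    [0,0.25,-0.03],
    [0,0.25,-0.03],
    [0,0.25,-0.03],
    [0,0.25,-0.03]
  ],
  "rot": [
    [0,0,0],
    [0,0,0],
    [0,0,0],
    [0,0,0],
    [0,0,0],
    [0,0,0],
    [0,0,0],
    [0,0,0]
  ],
  "grip": [255,255,255,255,255,255,255,255]
}}

```text
clock: 12.37
tcp_pos: [481.0, -176.8, 261.8]
tcp_rot: [-0.0, 0.999, 0.052, -0.0]
ft_force: [-0.4, 0.7, -0.7]
opening: 0.6
gripper_force: 0.0
```

```bash
cat > fin.py <<'E'
from tilt import *
st()
i0={c:cv2.imread(f"pics/{c}0.png") for c in("top","side")}
M={}
for c in("side","top"):
    im=arm.get_image(c);q=arm.outline_of("solder_side",c);
    if q:
        M[c]=q[0]["region"].astype(np.uint8);print(c,q[0]["conf"],M[c].sum())
        cs,_=cv2.findContours(M[c],cv2.RETR_EXTERNAL,cv2.CHAIN_APPROX_NONE);h=cv2.convexHull(max(cs,key=cv2.contourArea))
        print(" corners",cv2.approxPolyDP(h,4,True)[:,0].tolist(), "level:",proj(board([499.3,87,.111,-np.pi]),c).round(1).tolist())
    # green mask too
    a=im.astype(int);g=((a[...,1]-a[...,0]>12)&(a[...,1]-a[...,2]>12)).astype(np.uint8)
    n,l,s,_=cv2.connectedComponentsWithStats(g);w=np.array([s[k,4] if 240<s[k,0]+s[k,2]/2<360 and 170<s[k,1]+s[k,3]/2<260 else 0 for k in range(n)]);w[0]=0
    if w.max()>100:M[c+"_g"]=cv2.morphologyEx((l==w.argmax()).astype(np.uint8),cv2.MORPH_CLOSE,np.ones((5,5)))
for n,m in M.items():
    c=n.split("_")[0];sc=[]
    for t in np.arange(2.5,3.7,.02):
        k=np.zeros_like(m);cv2.fillConvexPoly(k,np.round(proj(board([499.3,87,.111,-t]),c)*16).astype(np.int32),1,shift=4)
        sc.append(((k&m).sum()/(k|m).sum(),t-np.pi))
    sc.sort(reverse=True);print(n,m.sum(),[(round(a,3),round(b,2)) for a,b in sc[:4]])
for l,c in (("holder","top"),("screw_tray","top"),("pump","top"),("capacitor","top"),("solder_reel","top")):
    q=arm.find_in(l,c);print(l,np.round(q[0]["position"]) if q else None)
E
python3 fin.py
```

```text
t 12.3667 holder xyz [ -47.4 -260.2  261.8] toolX ang 0.105 toolz [-0.  0. -1.] F [-0.4  0.7 -0.7] 0.6000322159083205 [ 1.02  0.27 -0.84  1.83  0.22  1.15 -1.36]
side 0.98 1053
 corners [[341, 194], [327, 222], [292, 215], [311, 190]] level: [[327.1, 221.8], [343.9, 193.9], [311.0, 188.3], [290.8, 214.6]]
top 0.97 2671
 corners [[316, 190], [322, 230], [261, 241], [256, 200]] level: [[261.4, 243.1], [325.1, 231.2], [316.9, 188.8], [254.4, 200.4]]
side 1053 [(np.float64(0.928), np.float64(-0.04)), (np.float64(0.927), np.float64(-0.06)), (np.float64(0.925), np.float64(-0.02)), (np.float64(0.918), np.float64(-0.08))]
side_g 939 [(np.float64(0.859), np.float64(-0.04)), (np.float64(0.856), np.float64(-0.1)), (np.float64(0.856), np.float64(-0.06)), (np.float64(0.848), np.float64(-0.02))]
top 2671 [(np.float64(0.942), np.float64(0.54)), (np.float64(0.941), np.float64(0.56)), (np.float64(0.939), np.float64(0.52)), (np.float64(0.939), np.float64(0.5))]
top_g 2722 [(np.float64(0.951), np.float64(0.54)), (np.float64(0.95), np.float64(0.5)), (np.float64(0.95), np.float64(0.52)), (np.float64(0.95), np.float64(0.48))]
holder [214. 287.]
screw_tray [271. 295.]
pump [180. 296.]
capacitor [233. 217.]
solder_reel [206. 354.]
```

```bash
cat > feet.py <<'E'
from h import *
a=cv2.imread("pics/top0.png");b=arm.get_image("top")[:,:,::-1];b=np.ascontiguousarray(b)
cv2.imwrite("pics/topn.png",b)
for n,(r0,r1,c0,c1) in dict(lfoot=(232,258,245,265),rfoot=(222,242,328,348),tray=(255,295,268,320),pump=(172,195,255,332),cap=(218,240,208,230),reel=(190,220,343,372),mat=(285,300,380,450)).items():
    t=a[r0:r1,c0:c1];s=cv2.matchTemplate(b[r0-4:r1+4,c0-4:c1+4],t,cv2.TM_CCOEFF_NORMED);_,v,_,l=cv2.minMaxLoc(s);print(n,round(v,3),"shift(dx,dy)",l[0]-4,l[1]-4)
E
python3 feet.py
```

```text
lfoot 0.9 shift(dx,dy) 0 0
rfoot 0.875 shift(dx,dy) 0 0
tray 0.929 shift(dx,dy) 0 0
pump 0.957 shift(dx,dy) 0 0
cap 1.0 shift(dx,dy) 0 0
reel 0.927 shift(dx,dy) 0 0
mat 0.504 shift(dx,dy) 0 -1
```

>>> {"api": "servo_tool", "payload": {
  "dp": [
    [0,-0.25,0],
    [0,-0.25,0],
    [0,-0.25,0],
    [0,-0.25,0],
    [0,-0.25,0],
    [0,-0.25,0],
    [0,-0.25,0],
    [0,-0.25,0]
  ],
  "rot": [
    [0,0,0],
    [0,0,0],
    [0,0,0],
    [0,0,0],
    [0,0,0],
    [0,0,0],
    [0,0,0],
    [0,0,0]
  ],
  "grip": [255,255,255,255,255,255,255,255]
}}

```text
clock: 13.53
tcp_pos: [453.0, 78.0, 262.6]
tcp_rot: [0.0, 0.998, 0.059, 0.0]
ft_force: [-0.0, -1.3, 0.4]
opening: 0.6
gripper_force: 0.0
```

>>> {"api": "servo_tool", "payload": {
  "dp": [
    [0,0,0.04],
    [0,0,0.08],
    [0,0,0.12],
    [0,0,0.13],
    [0,0,0.134],
    [0,0,0.137],
    [0,0,0.137],
    [0,0,0.137]
  ],
  "rot": [
    [0,0,0],
    [0,0,0],
    [0,0,0],
    [0,0,0],
    [0,0,0],
    [0,0,0],
    [0,0,0],
    [0,0,0]
  ],
  "grip": [255,255,255,255,255,255,255,255]
}}

```text
clock: 14.2
tcp_pos: [455.4, 75.0, 127.1]
tcp_rot: [0.0, 0.998, 0.055, 0.002]
ft_force: [0.1, 0.4, -0.3]
opening: 0.5
gripper_force: 0.0
```

>>> {"api": "servo_tool", "payload": {
  "dp": [
    [0,0,-0.03],
    [0,0,-0.07],
    [0,0,-0.11],
    [0,0,-0.137],
    [0,0.04,-0.137],
    [0,0.08,-0.137],
    [0,0.12,-0.137],
    [0,0.16,-0.137]
  ],
  "rot": [
    [0,0,0],
    [0,0,0],
    [0,0,0],
    [0,0,0],
    [0,0,0],
    [0,0,0],
    [0,0,0],
    [0,0,0]
  ],
  "grip": [255,255,255,255,255,255,255,255]
}}

```text
clock: 14.87
tcp_pos: [472.3, -86.1, 264.8]
tcp_rot: [0.002, 0.998, 0.056, 0.002]
ft_force: [1.5, -0.5, -0.3]
opening: 0.5
gripper_force: 0.0
```

>>> {"api": "servo_tool", "payload": {
  "dp": [
    [0,0.04,0],
    [0,0.08,0],
    [0,0.12,0],
    [0,0.12,0]
  ],
  "rot": [
    [0,0,0],
    [0,0,0],
    [0,0,0],
    [0,0,0]
  ],
  "grip": [255,255,255,255]
}}

```text
clock: 15.2
tcp_pos: [484.6, -214.0, 263.6]
tcp_rot: [0.002, 0.999, 0.049, 0.001]
ft_force: [-1.0, -1.1, -0.2]
opening: 0.4
gripper_force: 0.0
```

```bash
python3 fin.py; python3 feet.py
python3 - <<'E'
# soft render fit of the board's region in the side view: tilt + image shrink
from rel import *
from fit import board
from scipy.optimize import minimize
arm.get_image("side");acc=[]
m=arm.outline_of("solder_side","side")[0]["region"].astype(float)
m=cv2.GaussianBlur(m,(0,0),1)
def ren(p):
    P=proj(board([499.3,87,.111,-np.pi-p[0]]),"side");c=P.mean(0);P=c+(P-c)*p[1]+[p[2],p[3]]
    k=np.zeros((1600,2560),np.uint8);cv2.fillConvexPoly(k,np.round((P*4+1.5)*16).astype(np.int32),255,shift=4)
    return cv2.GaussianBlur(cv2.resize(k,(640,400),interpolation=cv2.INTER_AREA)/255.,(0,0),1)
for t0 in(-.15,0,.15):
    r=minimize(lambda p:((ren(p)-m)**2).sum(),[t0,.97,0,0],method="Nelder-Mead",options=dict(initial_simplex=[[t0,.97,0,0],[t0+.1,.97,0,0],[t0,.92,0,0],[t0,.97,1,0],[t0,.97,0,1]]));print(r.x.round(3),round(r.fun,1))
E
```

```text
t 15.2 holder xyz [ -48.  -297.5  263.6] toolX ang 0.099 toolz [ 0.003 -0.005 -1.   ] F [-1.  -1.1 -0.2] 0.39287211954844864 [ 1.06  0.3  -0.84  1.79  0.25  1.16 -1.33]
side 0.76 1039
 corners [[342, 194], [327, 221], [293, 215], [312, 189]] level: [[327.1, 221.8], [343.9, 193.9], [311.0, 188.3], [290.8, 214.6]]
top 0.91 2722
 corners [[316, 190], [323, 230], [261, 241], [256, 200]] level: [[261.4, 243.1], [325.1, 231.2], [316.9, 188.8], [254.4, 200.4]]
side 1039 [(np.float64(0.935), np.float64(-0.02)), (np.float64(0.933), np.float64(-0.04)), (np.float64(0.932), np.float64(-0.06)), (np.float64(0.921), np.float64(-0.0))]
side_g 951 [(np.float64(0.86), np.float64(-0.04)), (np.float64(0.855), np.float64(-0.06)), (np.float64(0.852), np.float64(-0.1)), (np.float64(0.851), np.float64(-0.02))]
top 2722 [(np.float64(0.945), np.float64(0.54)), (np.float64(0.944), np.float64(0.46)), (np.float64(0.944), np.float64(0.5)), (np.float64(0.944), np.float64(0.52))]
top_g 2734 [(np.float64(0.951), np.float64(0.5)), (np.float64(0.951), np.float64(0.46)), (np.float64(0.951), np.float64(0.52)), (np.float64(0.951), np.float64(0.48))]
holder [217. 288.]
screw_tray [273. 294.]
pump [183. 296.]
capacitor [233. 219.]
solder_reel [208. 356.]
lfoot 0.899 shift(dx,dy) 0 0
rfoot 0.875 shift(dx,dy) 0 0
tray 0.93 shift(dx,dy) 0 0
pump 0.957 shift(dx,dy) 0 0
cap 1.0 shift(dx,dy) 0 0
reel 0.999 shift(dx,dy) 0 0
mat 0.456 shift(dx,dy) 0 0
[-0.023  0.998  0.144  0.23 ] 7.1
[-0.021  0.999  0.136  0.248] 7.0
[-0.021  1.     0.172  0.242] 7.1
```

```bash
python3 -c "
from station import arm
print(arm.hand_in())"
```

```text
the job is handed in; nothing more can be done
None
```

The board is turned over with its solder side up, about 0.02 rad off level by the side camera; in the top view nothing around the holder had moved, the arm is clear, and the job was handed in at about 15 s (result not reported).

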